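# Tidy the pen corner of a repair-shop counter

## Task

First bring the empty wooden pen stand home into its corner on the counter, so that it sits snug against both metal stops with its long side along the long stop. Then take the two markers from the sloping rest and drop them into the stand's two narrow wells, one in each, cap up and right down to the bottom. Leave the stand snug in its corner, and leave the drinking flask, tape dispenser and power bank where they are.

Things in the scene. Friction and masses are not known exactly. Their poses are not given: they have to be found in the camera images.
- stand: Loose brown wooden pen stand, 0.35 kg: an upright block 36 mm (its x) by 92 mm (its y) by 80 mm tall, with a square well, open at the top, at each end. Its two ends are alike. Origin: centre of its underside, z up. It can be gripped across its 36 mm width.
- well_a (a point): Centre of the floor of the well at the stand's +y end. The well is 26 mm square, 72 mm deep, its floor 8 mm above the stand's underside, its walls 5 mm thick; the wells' axes are 56 mm apart. Axes as the stand's.
- well_b (a point): The same for the well at the stand's -y end.
- corner_in (a point): Inner corner, at counter level, of an L of two fixed bare aluminium stop bars, 15 mm high, 12 mm thick. Long bar (140 mm): inner face x = 0, runs from here to -y. Short bar (60 mm): inner face y = 0, runs from here to -x. z up. Fully home, the stand's centre is at x = -18 mm, y = -46 mm here, long side on the long bar, either end on the short bar.
- rest: Fixed bare aluminium sloping pen rest, base 120 (x) by 110 mm (y). Origin: centre of its underside, z up. Two open troughs, 60 mm apart in y, rise 50 degrees from horizontal towards its +x and carry the markers' lower 88 mm, side rails to about the marker's middle. Troughs' upper end: x = 22 mm, z = 86 mm. The upper 62 mm of each marker stands out free.
- marker_a: Felt marker, a round rod 16 mm in diameter, 150 mm long, 30 g, black with a grey cap on its last 50 mm. Origin: centre of its lower (uncapped) end; z along the marker towards the cap. It starts in the rest's +y trough, cap end up, leaning 40 degrees from vertical towards the rest's +x.
- marker_b: The same kind of marker, starting in the rest's -y trough.
- flask: Blue drinking flask with black cap, 64 mm in diameter, 170 mm tall, standing at the back of the counter; origin centre of its underside. Leave it.
- tape: Red tape dispenser with a yellow roll, 60 by 150 mm, 96 mm tall; origin centre of its underside. Leave it.
- powerbank: Dark flat power bank, 68 by 135 by 18 mm; origin centre of its underside. Leave it.

How it is judged:
On the way, in this order (a step that is already met when the one before it is completed fails the run):
1. the empty stand is snug against both stops (x of stand in the frame of corner_in between -0.0215 and -0.015 m and y of stand in the frame of corner_in between -0.0495 and -0.043 m and angle between the x axis of stand and the x axis of corner_in, either way round below 0.06 rad and height (world z) of stand below 0.004 m and angle between stand's own z axis and vertical below 0.05 rad), for 0.2 s.
2. one marker stands cap up on the bottom of a well of the stand (((horizontal distance between marker_a and well_a below 0.012 m and z of marker_a in the frame of well_a between -0.004 and 0.008 m and angle between marker_a's own z axis and vertical below 0.25 rad) or (horizontal distance between marker_a and well_b below 0.012 m and z of marker_a in the frame of well_b between -0.004 and 0.008 m and angle between marker_a's own z axis and vertical below 0.25 rad) or (horizontal distance between marker_b and well_a below 0.012 m and z of marker_b in the frame of well_a between -0.004 and 0.008 m and angle between marker_b's own z axis and vertical below 0.25 rad) or (horizontal distance between marker_b and well_b below 0.012 m and z of marker_b in the frame of well_b between -0.004 and 0.008 m and angle between marker_b's own z axis and vertical below 0.25 rad))), for 0.2 s.
At the end, for the whole second after the job is handed in: Stand flat on the counter, within 3.5 mm of both stops and 0.06 rad of square, long side to the long stop; in each well one marker, cap up, lower end within 8 mm of the floor and 12 mm of the well's axis, leaning under 0.25 rad; all at rest (under 0.02 m/s) (all of step 1 and linear speed of each of marker_a, marker_b, stand below 0.02 m/s and ((horizontal distance between marker_a and well_a below 0.012 m and z of marker_a in the frame of well_a between -0.004 and 0.008 m and angle between each of marker_a, marker_b's own z axis and vertical below 0.25 rad and horizontal distance between marker_b and well_b below 0.012 m and z of marker_b in the frame of well_b between -0.004 and 0.008 m) or (horizontal distance between marker_a and well_b below 0.012 m and z of marker_a in the frame of well_b between -0.004 and 0.008 m and angle between each of marker_a, marker_b's own z axis and vertical below 0.25 rad and horizontal distance between marker_b and well_a below 0.012 m and z of marker_b in the frame of well_a between -0.004 and 0.008 m))); the robot touches nothing.
It fails at once if the flask is moved more than 30 mm (distance of flask from where it was at the start of the episode above 0.03 m).
It fails at once if the tape dispenser is moved more than 30 mm (distance of tape from where it was at the start of the episode above 0.03 m).
It fails at once if the power bank is moved more than 30 mm (distance of powerbank from where it was at the start of the episode above 0.03 m).
It also fails if it takes over 69 s, if anything falls off the work surface, if the arm or the gripper's body presses on something with over 40 N, if the wrist force passes 120 N, or if a joint passes its speed limit or range.

## Robot

A 7-joint arm with a two-finger parallel gripper is mounted at the origin on the work surface. World frame = base frame: x ahead of the robot, y to its left, z up, the work surface at z = 0. Lengths are in m, angles in rad, forces in N, time in s.
With the tool pointing down it reaches from about 0.4 to 0.85 m from the base axis. Payload 4.5 kg.
Tool frame: the origin (TCP) lies midway between the tips of the shut fingers; the grasp point (between the pads) lies 19 mm behind it; z points along the fingers, y is the line along which they close (so a half turn about z gives the same grasp; the last joint's range is limited). The gripper opens to 88 mm and grips with 3 to 60 N. Pads are 18 mm wide; open, the fingers measure 123 mm over their backs; the gripper's body (75 mm by 187 mm) begins 45 mm behind the grasp point.
Start: joints at [-1.289, 0.689, -0.195, 1.565, 0.157, 0.902, -0.215], TCP at [0.153, 0.606, 0.239] pointing down, gripper open.
Joint ranges: [-3.01, 3.01], [-0.46, 2.08], [-1.47, 1.51], [0.13, 2.56], [-1, 4.14], [0.04, 2.09], [-2.66, 2.66]. Speed limits (rad/s): [2.57, 2.57, 3.14, 3.14, 3.14, 3.14, 3.14].

## Interface

Orientations are given as a unit quaternion [x, y, z, w].
In Python, from plant import r gives the robot as it stands.
- The arm moves only by the tool move_arm, never from a script. Its argument "targets" is a list that holds one entry, the list of rows, each a list of 7 numbers: the opening, from 0 (shut) to 1 (fully open), then the shift along the tool's x, y, z in mm, then the turn, a rotation vector about the tool's x, y, z in degrees. In form: [[[claw, dx, dy, dz, ax, ay, az], ...]]. A call has 1 to 10 rows; each row is the pose to reach, as a shift and turn from the pose commanded when the call began, along the tool's axes at that moment; what a row does not reach only later rows make up. A row lasts 1/8 s, in which the tool goes at most 62.5 mm and 10.7 degrees, less where a joint would pass 70% of its speed; a pose out of reach is approached as far as the arm can. A call with a gripper value outside its range is refused whole. The fingers move at their own pace and stop on an object; "newtons" is the grip in N (left out, the last holds). Time passes only in rows, so rows that repeat a pose let the fingers close. It gives the time, the measured TCP pose, the force, the opening and the grip force at its end, in the units of the state.
- r.get_state(): the state, without advancing time (a new reading comes with each control period).
- r.snapshot(name): name is "scene" or "top" or "wrist"; returns the picture (400x640x3 uint8, red, green, blue); there is no depth.
- r.camera_info(name): a dict with "fx", "fy", "cx", "cy" (pixels), "R" (3x3) and "t" (3): a world point X has camera coordinates R X + t. Camera axes: x right, y down, z forward; pixel columns grow to the right and rows downward; lengths in m; the calibration is good to about 2 mm. A picture is of the moment at which its call begins: read the wrist's pose just before it. camera_info takes no time and is no camera call; for the wrist camera it gives the pose at the moment of the call.
- r.finish_job(): hands the job in; it is judged then, once.
The state is a dict: "clock": time; "q": joint angles; "qd": joint speeds; "joint_torque": joint torques, N m; "tool_pos": TCP position; "eef_rot": TCP orientation; "contact_force": force on the tool from outside, world axes, zero at the start; "moment": the same for the moment, N m; "opening": opening from 0.0 (shut) to 1.0 (fully open); "finger_force": force on a finger pad.
Only numpy, scipy, OpenCV 4.12 (cv2) and the standard library are available. Lean on these libraries where they do the work, as an engineer would, in place of code of your own. Each camera call takes 0.05 s, during which the arm holds its last target. There are 200 camera calls.

## Working session

There is one attempt and no reset: what is moved stays moved. The work goes in short steps, Python scripts to look and compute and a tool call to move; the robot and the scene stay as the last step left them, time stands still between calls to the robot, and variables do not carry over. Pictures are saved under pics/ and viewed, at most 10 in all, crops included, and the job is handed in when it is done.

Besides the shell and the picture viewer there is one more tool, called after "Emit:" by a JSON object that holds its "method" and its "body". move_arm: Moves the arm, as the interface text tells. Its arguments: {"type":"object","properties":{"targets":{"type":"array","items":{"type":"array","items":{"type":"array","items":{"type":"number"}}}},"newtons":{"type":"number"}},"required":["targets"]}

```bash
mkdir -p pics; python3 - <<'E'
from plant import r
import cv2,numpy as np
for n in ("scene","top"):
    im=r.snapshot(n); cv2.imwrite(f"pics/{n}0.png",im[:,:,::-1])
    c=r.camera_info(n); print(n,{k:np.round(v,4).tolist() for k,v in c.items()})
s=r.get_state(); print(s["clock"],s["tool_pos"],s["eef_rot"],s["opening"])
E
```

```text
scene {'fx': 411.4369, 'fy': 411.4369, 'cx': 313.4547, 'cy': 197.4685, 'R': [[0.2132, 0.9768, -0.0181], [0.6902, -0.1637, -0.7048], [-0.6915, 0.1378, -0.7092]], 't': [-0.1213, -0.4119, 1.4705]}
top {'fx': 379.9792, 'fy': 379.9792, 'cx': 319.1143, 'cy': 202.9405, 'R': [[-0.0036, -1.0, -0.0019], [-0.9838, 0.0038, -0.179], [0.179, 0.0012, -0.9839]], 't': [-0.0231, 0.6244, 0.8065]}
0.1 [0.15320257 0.60533714 0.23800378] [ 1.23539643e-01  9.92339292e-01 -8.27691891e-04 -2.68114191e-05] 0.9972331824433921
```

View pics/scene0.png

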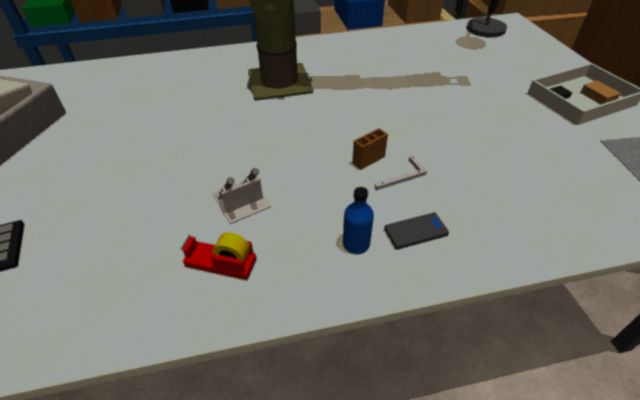

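View pics/top0.png

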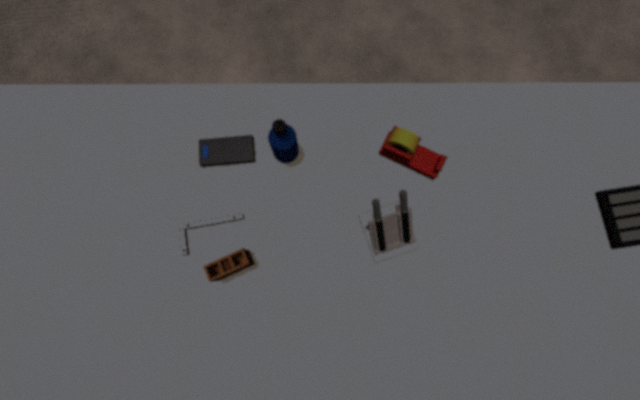

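The scene view shows the stand near (370,148) and the L stops near (425,172). The rest with its markers is at (240,195), with the flask, power bank and tape in front. In the top view the stand is at (229,264), the L corner at (187,228), and the rest at (390,232). I'll enlarge the top view.

```bash
python3 - <<'E'
import cv2,numpy as np
im=cv2.imread("pics/top0.png").astype(float)
g=lambda a:(255*np.clip(a/140,0,1)**0.6).astype(np.uint8)
a=cv2.resize(g(im[200:290,165:275]),None,fx=7,fy=6.6,interpolation=cv2.INTER_CUBIC)
a=cv2.resize(g(im[205:285,168:268]),None,fx=7,fy=7,interpolation=cv2.INTER_CUBIC)
b=cv2.resize(g(im[185:265,350:430]),None,fx=7,fy=7,interpolation=cv2.INTER_CUBIC)
def grid(a,x0,y0):
    for k in range(0,a.shape[1],70):
        cv2.line(a,(k,0),(k,8),(0,0,255),1);cv2.putText(a,str(x0+k//7),(k+2,18),0,.4,(0,0,255),1)
    for k in range(0,a.shape[0],70):
        cv2.line(a,(0,k),(8,k),(0,0,255),1);cv2.putText(a,str(y0+k//7),(2,k+14),0,.4,(255,0,0),1)
grid(a,168,205);grid(b,350,185)
cv2.imwrite("pics/cropA.png",a);cv2.imwrite("pics/cropB.png",b)
E
```

```text
(no output)
```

View pics/cropA.png

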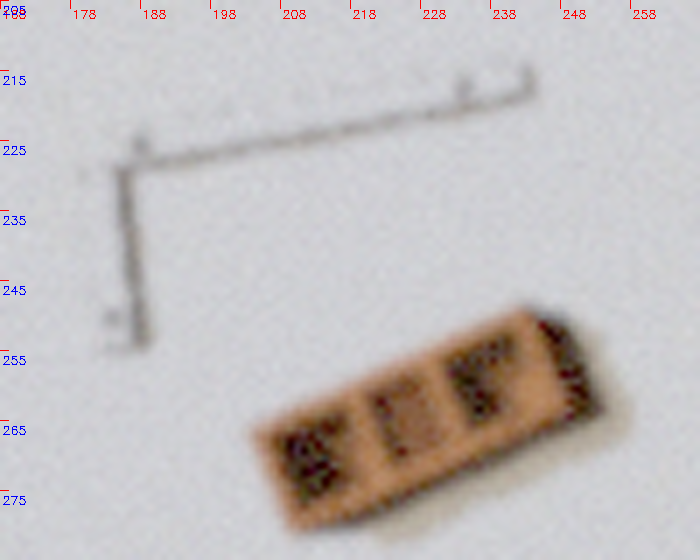

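View pics/cropB.png

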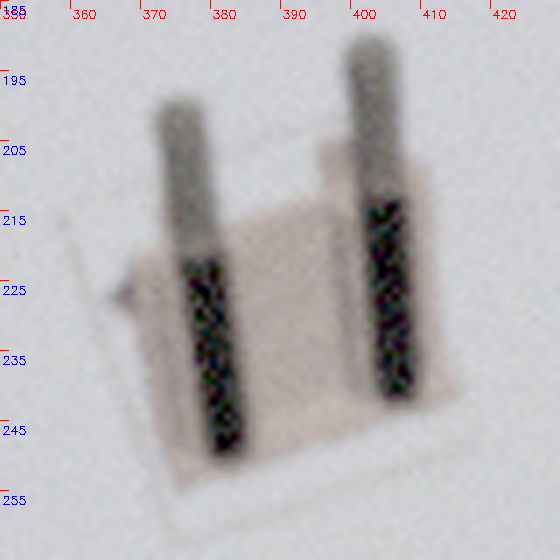

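Crop A puts the corner's inner lines at about (187,229), the long bar out to (243,219) and the short bar to (188,254). The stand's top corners are (204.5,267), (243,249.5), (249,264) and (210,280.5). Crop B shows marker a from (382,249.5) to its cap end at (375.5,200), and marker b from (407,241.5) to (403,191).

```bash
cat > h.py <<'E'
import numpy as np
from plant import r
from scipy.optimize import least_squares
from scipy.spatial.transform import Rotation as Ro
def plane(c,u,v,z):
    d=c["R"].T@np.array([(u-c["cx"])/c["fx"],(v-c["cy"])/c["fy"],1]); o=-c["R"].T@c["t"]
    return o+d*(z-o[2])/d[2]
def proj(c,X):
    p=np.asarray(X)@np.asarray(c["R"]).T+c["t"]; return np.c_[c["fx"]*p[:,0]/p[:,2]+c["cx"],c["fy"]*p[:,1]/p[:,2]+c["cy"]]
def rz(a): return np.array([[np.cos(a),-np.sin(a)],[np.sin(a),np.cos(a)]])
def tool(): 
    s=r.get_state(); return np.array(s["tool_pos"]),Ro.from_quat(s["eef_rot"]).as_matrix(),s
E
python3 - <<'E'
from h import *
np.set_printoptions(precision=4,suppress=True)
c=r.camera_info("top")
print("corner",plane(c,187.3,229,0),plane(c,185,229,.015),"long end",plane(c,243.5,219,0),plane(c,243.5,219,.015),"short end",plane(c,189,254.5,0),plane(c,187,254.5,.015))
P=np.array([plane(c,*p,.08)[:2] for p in [(204.5,267),(243,249.5),(249,264),(210,280.5)]])
print("stand",P,P.mean(0)); 
for i in range(4):
    d=P[(i+1)%4]-P[i]; print(np.linalg.norm(d),np.degrees(np.arctan2(d[1],d[0])))
def f(p):
    th=p[3];d=np.array([np.sin(.698)*np.cos(th),np.sin(.698)*np.sin(th),np.cos(.698)])
    A=p[:3];B=A+.06*np.array([np.sin(th),-np.cos(th),0])
    X=[A+d*s for s in(0,.1,.15)]+[B+d*s for s in (0,.1,.15)]
    return (proj(c,X)-np.array([(382.2,249),(378.5,221),(375.7,200.5),(406.7,241),(405,213.5),(403,191.5)])).ravel()
s=least_squares(f,[.45,-.15,.02,0]);print("marker",s.x,s.fun)
print(r.camera_info("wrist"))
E
```

```text
corner [0.5724 0.2903 0.    ] [0.5708 0.2904 0.015 ] long end [0.5961 0.1565 0.    ] [0.594  0.1535 0.015 ] short end [0.5119 0.2827 0.    ] [0.5112 0.2822 0.015 ]
stand [[0.4815 0.2206]
 [0.5185 0.1393]
 [0.4875 0.1254]
 [0.4531 0.2075]] [0.4851 0.1732]
0.08934024627501201 -65.54496410976155
0.03394569470951547 -155.87298108204382
0.08897254120404664 112.74655859870488
0.031293223402993946 24.8448805046629
marker [ 0.52   -0.1713  0.0204  0.3033] [ 0.1424  0.8503 -0.2826 -1.94    0.2004  1.2657  0.0461  0.9956 -0.4428
 -2.7946  0.3283  1.638 ]
{'fx': 330.2205299101219, 'fy': 330.2205299101219, 'cx': 323.60383880484517, 'cy': 199.39563117206905, 'R': array([[ 0.245 ,  0.9695, -0.0009],
       [ 0.936 , -0.2363,  0.2609],
       [ 0.2528, -0.0648, -0.9654]]), 't': array([-0.6247, -0.036 ,  0.3887])}
```

Emit:
{"method": "move_arm", "body": {"targets": [[[1,-428,-338,0,0,0,52],[1,-428,-338,0,0,0,52],[1,-428,-338,0,0,0,52],[1,-428,-338,0,0,0,52],[1,-428,-338,0,0,0,52],[1,-428,-338,0,0,0,52],[1,-428,-338,0,0,0,52],[1,-428,-338,0,0,0,52],[1,-428,-338,0,0,0,52],[1,-428,-338,0,0,0,52]]]}}

```text
clock: 1.35
tool_pos: [0.4874, 0.1689, 0.2385]
eef_rot: [0.549, 0.836, -0.001, 0.001]
contact_force: [0.0, 0.4, 0.9]
opening: 1.0
finger_force: 0.0
```

```bash
python3 - <<'E'
from h import *
import cv2,json
c=r.camera_info("wrist"); im=r.snapshot("wrist")
json.dump({k:np.asarray(v).tolist() for k,v in c.items()},open("w1.json","w"))
cv2.imwrite("pics/w1.png",cv2.resize(im[:,:,::-1],(800,500),interpolation=cv2.INTER_CUBIC))
E
```

```text
(no output)
```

View pics/w1.png

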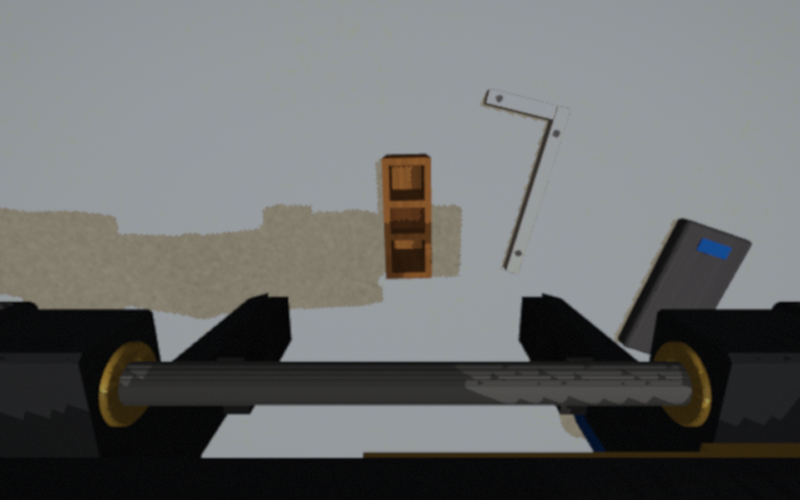

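The wrist view, at 1.25x, shows the stand's top face at (384,156), (431,156), (432,277) and (388,277). The inner base corner of the stops is at about (547,123), the long bar's end at (505,268) and the short bar's end at (485,105).

```bash
python3 - <<'E'
from h import *
import json
np.set_printoptions(precision=4,suppress=True)
c={k:np.array(v) for k,v in json.load(open("w1.json")).items()}
q=lambda u,v,z:plane(c,u/1.25,v/1.25,z)
C=q(547,123,0);L=q(505,268,0);S=q(485,106,0)
print("corner",C,"L",L,np.linalg.norm(L-C),np.degrees(np.arctan2((L-C)[1],(L-C)[0]))+90,"S",np.linalg.norm(S-C),np.degrees(np.arctan2((C-S)[1],(C-S)[0])))
T=np.array([q(*p,.08)[:2] for p in [(384,157),(431,157),(432,277),(388,277)]])
print(T,T.mean(0))
for i in range(4):
    d=T[(i+1)%4]-T[i]; print(np.linalg.norm(d),np.degrees(np.arctan2(d[1],d[0])))
p,R,s=tool();print(p,R,"stand in tool",R.T@(np.r_[T.mean(0),.045]-p))
E
```

```text
corner [0.5728 0.2923 0.    ] L [0.6001 0.1564 0.    ] 0.13858781143399496 11.373736064350297 S 0.05778660453511869 8.977358230707159
[[0.4529 0.2123]
 [0.484  0.2257]
 [0.5223 0.1429]
 [0.4909 0.1293]] [0.4876 0.1776]
0.03386184276877912 23.348478193819247
0.09130117116770675 -65.19697574243875
0.034255556728632695 -156.65337816358115
0.09129091599718445 114.55601902293462
[0.4858 0.1717 0.2384] [[-0.4001  0.9165 -0.0004]
 [ 0.9165  0.4001 -0.0005]
 [-0.0003 -0.0006 -1.    ]] stand in tool [0.0047 0.004  0.1934]
```

Emit:
{"method": "move_arm", "body": {"targets": [[[1,5,4,50,0,0,0],[1,5,4,100,0,0,0],[1,5,4,150,0,0,0],[1,5,4,180,0,0,0],[1,5,4,193,0,0,0],[1,5,4,193,0,0,0],[0.3,5,4,193,0,0,0],[0.3,5,4,193,0,0,0],[0.3,5,4,193,0,0,0],[0.3,5,4,193,0,0,0]]], "newtons": 25}}

```text
clock: 2.65
tool_pos: [0.4872, 0.1795, 0.0461]
eef_rot: [0.546, 0.838, 0.0, 0.0]
contact_force: [0.1, -0.3, -0.6]
opening: 0.57
finger_force: 0.0
```

Emit:
{"method": "move_arm", "body": {"targets": [[[0.3,0,0,0,0,0,0],[0.3,0,0,0,0,0,0]]]}}

```text
clock: 2.9
tool_pos: [0.4862, 0.1791, 0.0457]
eef_rot: [0.546, 0.838, -0.001, -0.0]
contact_force: [-1.3, -0.1, 2.0]
opening: 0.406
finger_force: 24.9
```

Emit:
{"method": "move_arm", "body": {"targets": [[[0.3,0,0,-5,0,0,0],[0.3,0,20,-5,0,0,7],[0.3,5,50,-5,0,0,13],[0.3,15,75,-5,0,0,13],[0.3,23,87,-5,0,0,13],[0.3,23,87,-5,0,0,13],[0.3,23,87,-5,0,0,13]]]}}

```text
clock: 3.78
tool_pos: [0.5559, 0.2343, 0.0504]
eef_rot: [0.638, 0.77, -0.001, -0.0]
contact_force: [-0.9, -0.1, -3.9]
opening: 0.406
finger_force: 24.9
```

```bash
python3 - <<'E'
from h import *
import cv2,json
np.set_printoptions(precision=4,suppress=True)
p,R,s=tool();print(p,R,s["contact_force"])
c=r.camera_info("wrist"); im=r.snapshot("wrist")
json.dump({k:np.asarray(v).tolist() for k,v in c.items()},open("w2.json","w"))
g=(255*np.clip(im[:,:,::-1]/200.,0,1)**.7).astype(np.uint8)[0:250,220:500]
cv2.imwrite("pics/w2.png",cv2.resize(g,None,fx=2.4,fy=2.4,interpolation=cv2.INTER_CUBIC))
E
```

```text
[0.5559 0.2343 0.0504] [[-0.1871  0.9823 -0.0023]
 [ 0.9823  0.1871 -0.0016]
 [-0.0012 -0.0025 -1.    ]] [-0.9134 -0.1103 -3.9271]
```

View pics/w2.png

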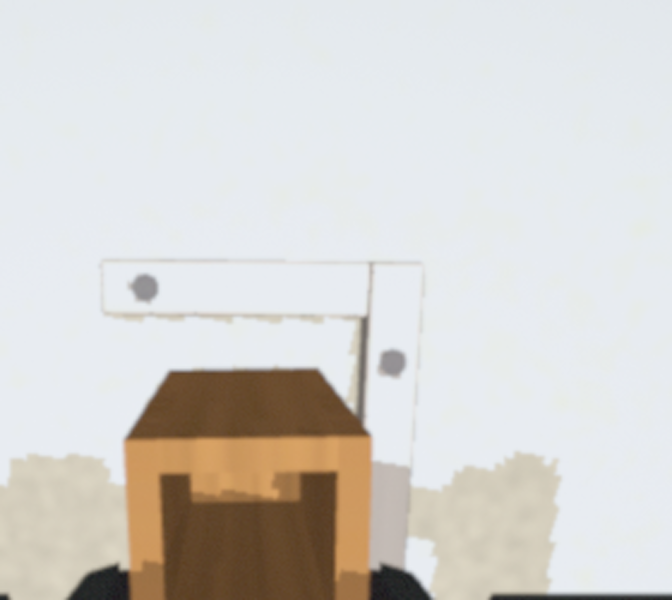

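The stand is held square to the stops. Its far base edge runs (170–320,371) in the crop, the short bar's face is at v≈317, and the base of the long bar's face is near (358,335).

```bash
python3 - <<'E'
from h import *
import json
np.set_printoptions(precision=4,suppress=True)
c={k:np.array(v) for k,v in json.load(open("w2.json")).items()}
p,R,s=tool()
q=lambda u,v,z:(R.T@(plane(c,220+u/2.4,v/2.4,z)-p)).round(4)
print("stand base corners",q(170,371,.005),q(320,371,.005))
print("stand top",q(127,438,.085),q(371,436,.085))
print("short top edge",q(103,313,.015),q(365,316,.015),"long top edge",q(368,320,.015),q(365,415,.015),"long base",q(361,320,0),q(357,400,0))
E
```

```text
stand base corners [ 0.0426 -0.019   0.0455] [0.0426 0.0172 0.0454]
stand top [ 0.0433 -0.0174 -0.0345] [ 0.0437  0.0176 -0.0346]
short top edge [ 0.0569 -0.0327  0.0355] [0.0563 0.0261 0.0354] long top edge [0.0554 0.0268 0.0354] [0.0337 0.027  0.0354] long base [0.0544 0.0274 0.0504] [0.0347 0.0271 0.0504]
```

Emit:
{"method": "move_arm", "body": {"targets": [[[0.3,0,0,2,0,0,0],[0.3,4,3,4,0,0,0],[0.3,8,6,4,0,0,0],[0.3,12,9,4,0,0,0],[0.3,12,9,4,0,0,0]]]}}

```text
clock: 4.45
tool_pos: [0.5619, 0.2481, 0.0462]
eef_rot: [0.638, 0.77, -0.002, -0.001]
contact_force: [-3.8, -3.3, -3.1]
opening: 0.41
finger_force: 24.9
```

Emit:
{"method": "move_arm", "body": {"targets": [[[0.3,0,1,1,0,0,0],[0.3,1,2,1,0,0,0],[0.3,2,2,1,0,0,0],[0.3,2,2,1,0,0,0]]]}}

```text
clock: 4.95
tool_pos: [0.5622, 0.2479, 0.046]
eef_rot: [0.638, 0.77, -0.004, -0.001]
contact_force: [-8.3, -7.7, 6.7]
opening: 0.406
finger_force: 24.9
```

Emit:
{"method": "move_arm", "body": {"targets": [[[0.6,0,0,0,0,0,0],[1,0,0,0,0,0,0],[1,0,0,0,0,0,0],[1,0,0,-40,0,0,0],[1,0,0,-100,0,0,0],[1,0,0,-160,0,0,0],[1,-60,0,-160,0,0,0],[1,-60,0,-160,0,0,0]]]}}

```text
clock: 5.95
tool_pos: [0.5792, 0.1861, 0.2073]
eef_rot: [0.641, 0.768, 0.0, 0.003]
contact_force: [0.6, 0.2, 0.9]
opening: 1.005
finger_force: 0.0
```

```bash
python3 - <<'E'
from h import *
import cv2,json
np.set_printoptions(precision=4,suppress=True)
p,R,s=tool();print(p,R,s["contact_force"])
c=r.camera_info("wrist"); im=r.snapshot("wrist")
json.dump({k:np.asarray(v).tolist() for k,v in c.items()},open("w3.json","w"))
g=(255*np.clip(im[:,:,::-1]/200.,0,1)**.7).astype(np.uint8)[50:270,220:480]
cv2.imwrite("pics/w3.png",cv2.resize(g,None,fx=2.5,fy=2.5,interpolation=cv2.INTER_CUBIC))
E
```

```text
[0.5792 0.1861 0.2073] [[-0.1791  0.9838  0.0042]
 [ 0.9838  0.1791 -0.0035]
 [-0.0042  0.0036 -1.    ]] [0.6431 0.2366 0.9213]
```

View pics/w3.png

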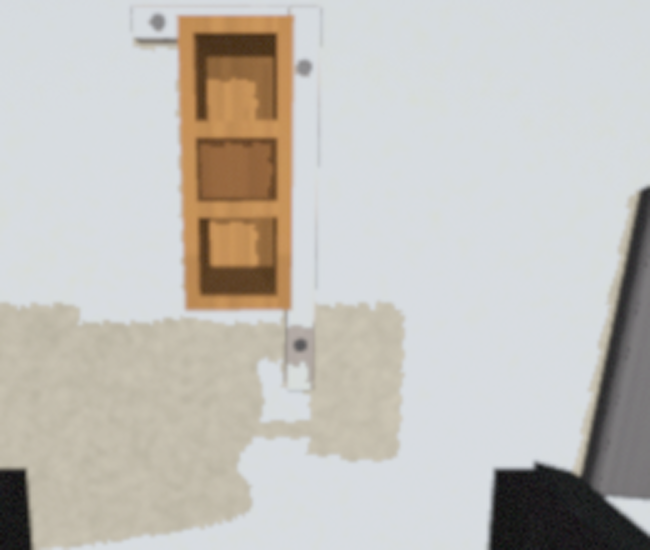

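The stand is snug in both stops, with its top face at (179,15), (293,15), (292,309) and (187,309) in the crop. Next I'll compute the well positions and check joint room for the marker grasps.

```bash
python3 - <<'E'
from h import *
import json
np.set_printoptions(precision=4,suppress=True)
c={k:np.array(v) for k,v in json.load(open("w3.json")).items()}
q=lambda u,v,z:plane(c,220+u/2.5,50+v/2.5,z)
T=np.array([q(*p,.08)[:2] for p in [(179,15),(293,15),(292,309),(187,309)]])
print(T,T.mean(0))
for i in range(4):
    d=T[(i+1)%4]-T[i]; print(np.linalg.norm(d),np.degrees(np.arctan2(d[1],d[0])))
W=[np.mean([q(*p,.08) for p in P],0) for P in ([(195,33),(277,33),(276,121),(197,121)],[(199,217),(277,217),(276,295),(200,295)])]
print("wells",W,"q",np.array(r.get_state()["q"]), "bar end top",q(313,390,.015),q(286,385,.015))
E
```

```text
[[0.5366 0.287 ]
 [0.571  0.2933]
 [0.588  0.2034]
 [0.5534 0.1971]] [0.5622 0.2452]
0.034937167241005936 10.361630998166506
0.09149850896439825 -79.2530806085454
0.035255919396868236 -169.7046255000977
0.09145615128244458 100.54741702505349
wells [array([0.557 , 0.2723, 0.08  ]), array([0.5672, 0.2175, 0.08  ])] q [-0.4429  0.7036  0.0871  1.6627 -0.0782  0.7768 -0.1371] bar end top [0.6086 0.1587 0.015 ] [0.5968 0.1589 0.015 ]
```

Emit:
{"method": "move_arm", "body": {"targets": [[[0.45,0,0,-43,0,0,0],[0.45,-366,-91,-43,0,0,83],[0.45,-366,-91,-43,0,0,83],[0.45,-366,-91,-43,0,0,83],[0.45,-366,-91,-43,0,0,83],[0.45,-366,-91,-43,0,0,83],[0.45,-366,-91,-43,0,0,83],[0.45,-366,-91,-43,0,0,83],[0.45,-366,-91,-43,0,0,83],[0.45,-366,-91,-43,0,0,83]]]}}

```text
clock: 7.25
tool_pos: [0.5567, -0.1826, 0.2481]
eef_rot: [0.988, 0.157, -0.0, -0.0]
contact_force: [-0.4, -0.5, 0.6]
opening: 0.448
finger_force: 0.0
```

```bash
python3 - <<'E'
from h import *
import cv2,json
np.set_printoptions(precision=4,suppress=True)
p,R,s=tool();print(p,R,np.array(s["q"]))
c=r.camera_info("wrist"); im=r.snapshot("wrist")
json.dump({k:np.asarray(v).tolist() for k,v in c.items()},open("w4.json","w"))
g=(255*np.clip(im[:,:,::-1]/200.,0,1)**.7).astype(np.uint8)[0:300,130:530]
cv2.imwrite("pics/w4.png",cv2.resize(g,None,fx=2,fy=2,interpolation=cv2.INTER_CUBIC))
E
```

```text
[ 0.5567 -0.1826  0.2481] [[ 0.951   0.3092 -0.0002]
 [ 0.3092 -0.951   0.0005]
 [-0.     -0.0006 -1.    ]] [-0.0299  0.6681  0.4747  1.6973 -0.3803  0.8694 -0.6503]
```

View pics/w4.png

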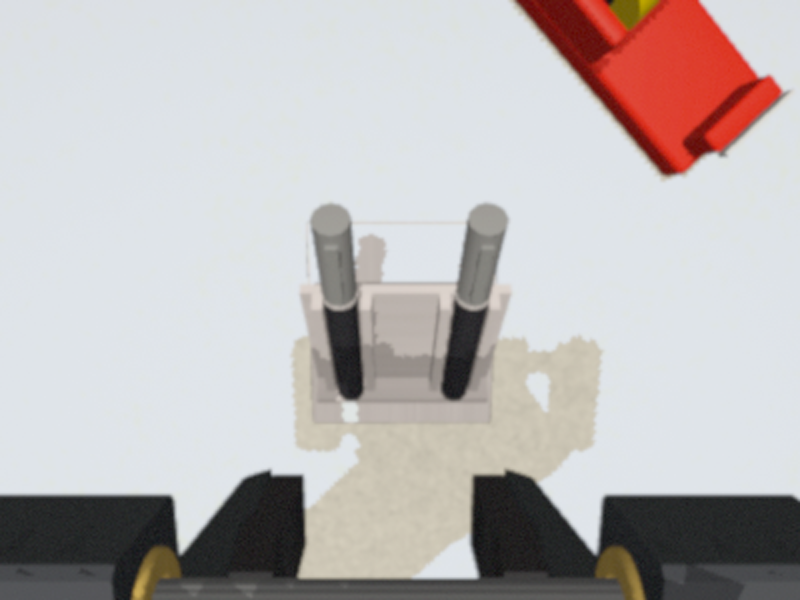

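The wrist view shows both markers. Marker a's cap end is at (331,219) with the cap boundary at (340,303), and marker b's are (487,219) and (473,303). The lower ends are near (350,390) and (455,390).

```bash
python3 - <<'E'
from h import *
import json
np.set_printoptions(precision=4,suppress=True)
c={k:np.array(v) for k,v in json.load(open("w4.json")).items()}
px=np.array([(350.,389),(340,303),(331,219),(455,389),(473,303),(487,219)])/2+[130,0]
def X(p):
    th=p[3];d=np.array([np.sin(.698)*np.cos(th),np.sin(.698)*np.sin(th),np.cos(.698)])
    A=p[:3];B=A+.06*np.array([np.sin(th),-np.cos(th),0])
    return np.array([A+d*s for s in(0.003,.1,.15)]+[B+d*s for s in (0.003,.1,.15)])
s=least_squares(lambda p:(proj(c,X(p))-px).ravel(),[.52,-.17,.02,.3]);print(s.x,s.fun)
p,R,_=tool()
d=X(s.x);u=(d[2]-d[1])/.05
for A in (d[1],d[4]):
    G=A+.028*u; print("grasp",G,"tool shift",R.T@(G-p)+[0,0,.019],"lower",A-.1*u)
E
```

```text
[ 0.5211 -0.1712  0.0218  0.3176] [ 0.255   1.0382 -0.562  -2.8643 -0.6678  1.9989 -0.398   0.903   0.3007
 -3.0603  0.9813  1.7483]
grasp [ 0.5993 -0.1455  0.1199] tool shift [ 0.0521 -0.0221  0.1474] lower [ 0.5211 -0.1712  0.0218]
grasp [ 0.618  -0.2025  0.1199] tool shift [0.0522 0.0379 0.1474] lower [ 0.5398 -0.2282  0.0218]
```

Emit:
{"method": "move_arm", "body": {"targets": [[[0.45,30,-12,20,0,0,0],[0.45,52,-22,60,0,0,0],[0.45,52,-22,105,0,0,0],[0.45,52,-22,135,0,0,0],[0.45,52,-22,147,0,0,0],[0.45,52,-22,147,0,0,0],[0.05,52,-22,147,0,0,0],[0.05,52,-22,147,0,0,0],[0.05,52,-22,147,0,0,0],[0.05,52,-22,147,0,0,0]]], "newtons": 20}}

```text
clock: 8.55
tool_pos: [0.5993, -0.1473, 0.1026]
eef_rot: [0.988, 0.155, 0.001, 0.0]
contact_force: [0.5, 0.8, 5.4]
opening: 0.177
finger_force: 20.0
```

Emit:
{"method": "move_arm", "body": {"targets": [[[0.05,0,0,-30,0,0,0],[0.05,0,0,-80,0,0,0],[0.05,0,0,-135,0,0,0],[0.05,0,-50,-155,0,10,0],[0.05,15,-100,-155,0,20,0],[0.05,30,-150,-155,0,30,0],[0.05,45,-200,-155,0,40,0],[0.05,60,-250,-155,0,40,0],[0.05,75,-300,-155,0,40,0],[0.05,75,-300,-155,0,40,0]]]}}

```text
clock: 9.8
tool_pos: [0.6042, 0.1647, 0.3177]
eef_rot: [0.941, 0.15, 0.297, -0.05]
contact_force: [-0.7, -0.3, -0.3]
opening: 0.176
finger_force: 20.0
```

```bash
cat >> h.py <<'E'
def where(W,lz,s0=.128):
    np.set_printoptions(precision=4,suppress=True)
    p,R,s=tool(); m=R@np.array([np.sin(.698),0,-np.cos(.698)]); G=p-.019*R[:,2]; L=G-s0*m
    print("tcp",p,"marker up",m,"lower end",L,"opening",s["opening"],"q",np.array(s["q"]))
    print("shift to well, tool axes mm",1000*R.T@(np.r_[W,lz]-L)," vertical 10mm:",R.T@[0,0,-10])
E
python3 -c "
from h import *
where([.557,.272],.10)"
```

```text
tcp [0.6042 0.1647 0.3177] marker up [0.0823 0.0213 0.9964] lower end [0.5833 0.1584 0.2057] opening 0.17631990431841718 q [-0.415   0.4244  0.102   2.0819 -0.9994  0.0439 -0.6018]
shift to well, tool axes mm [ -52.5322 -115.5134   93.1149]  vertical 10mm: [-5.7534  0.0554  8.1789]
```

The outward tilt runs into the joint 6 limit. I'll turn the tool about half way round so the tilt needed is inward, where that joint has room.

Emit:
{"method": "move_arm", "body": {"targets": [[[0.05,0,0,0,0,-10,0],[0.05,0,0,0,0,-20,0],[0.05,0,0,0,0,-30,0],[0.05,0,0,0,0,-36,0],[0.05,0,0,0,0,-36,0]]]}}

```text
clock: 10.42
tool_pos: [0.6054, 0.1619, 0.3169]
eef_rot: [0.987, 0.157, -0.01, 0.0]
contact_force: [0.7, 0.0, -0.1]
opening: 0.177
finger_force: 20.0
```

```bash
python3 -c "
from h import *
where([.557,.272],.10);print(tool()[1])"
```

```text
tcp [0.6054 0.1619 0.3169] marker up [0.6258 0.2029 0.7531] lower end [0.5257 0.136  0.2395] opening 0.17695855716457726 q [-0.7349  0.7463  0.8253  1.4646 -0.5618  1.1995 -1.0817]
shift to well, tool axes mm [  74.8735 -119.2168  138.2948]  vertical 10mm: [0.1996 0.0234 9.998 ]
[[ 0.9502  0.311  -0.0197]
 [ 0.311  -0.9504 -0.004 ]
 [-0.02   -0.0023 -0.9998]]
```

Emit:
{"method": "move_arm", "body": {"targets": [[[0.05,0,-10,0,0,0,-10],[0.05,0,-20,0,0,0,-20],[0.05,0,-30,0,0,0,-30],[0.05,0,-40,0,0,0,-40],[0.05,-8,-50,0,0,0,-50],[0.05,-8,-60,0,0,0,-60],[0.05,-8,-70,0,0,0,-70],[0.05,-8,-80,0,0,0,-80],[0.05,-8,-87,0,0,0,-90],[0.05,-8,-87,0,0,0,-100]]]}}

```text
clock: 11.68
tool_pos: [0.5695, 0.242, 0.317]
eef_rot: [0.512, 0.859, -0.005, -0.008]
contact_force: [0.1, 0.3, -0.6]
opening: 0.174
finger_force: 20.0
```

Emit:
{"method": "move_arm", "body": {"targets": [[[0.05,0,0,0,0,0,-10],[0.05,0,0,0,0,0,-20],[0.05,0,0,0,0,0,-30],[0.05,0,0,0,0,0,-40],[0.05,0,0,0,0,0,-50],[0.05,0,0,0,0,0,-60],[0.05,0,0,0,0,0,-60]]]}}

```text
clock: 12.55
tool_pos: [0.57, 0.2409, 0.3171]
eef_rot: [0.018, 1.0, -0.001, -0.009]
contact_force: [0.8, 0.1, 0.0]
opening: 0.17
finger_force: 20.0
```

```bash
python3 -c "
from h import *
where([.557,.272],.10);print(tool()[1])"
```

```text
tcp [0.57   0.2409 0.3171] marker up [-0.6281  0.0243  0.7777] lower end [0.6507 0.2378 0.2365] opening 0.17031214762460276 q [-0.4871  0.6065  0.0304  1.4709 -0.028   1.0814  1.0854]
shift to well, tool axes mm [ 92.3995  30.9567 138.2041]  vertical 10mm: [-0.1825  0.0149  9.9983]
[[-0.9992  0.0368 -0.0183]
 [ 0.0368  0.9993 -0.0008]
 [ 0.0183 -0.0015 -0.9998]]
```

Emit:
{"method": "move_arm", "body": {"targets": [[[0.05,0,0,0,0,10,0],[0.05,5,10,0,0,20,0],[0.05,15,20,10,0,30,0],[0.05,26,30,30,0,39,0],[0.05,26,30,50,0,39,0],[0.05,26,30,70,0,39,0],[0.05,26,30,70,0,39,0]]]}}

```text
clock: 13.42
tool_pos: [0.5432, 0.2719, 0.2468]
eef_rot: [0.017, 0.939, 0.004, -0.343]
contact_force: [-0.7, -0.0, 0.7]
opening: 0.17
finger_force: 20.0
```

```bash
python3 - <<'E'
from h import *
import cv2
where([.557,.272],.07);print(tool()[1])
t=r.snapshot("top")[200:300,150:270,::-1];s=r.snapshot("scene")[100:200,340:460,::-1]
g=np.hstack([t,s]); g=(255*np.clip(g/170.,0,1)**.65).astype(np.uint8)
cv2.imwrite("pics/c5.png",cv2.resize(g,None,fx=3.33,fy=3.33,interpolation=cv2.INTER_CUBIC))
E
```

```text
tcp [0.5432 0.2719 0.2468] marker up [0.0024 0.0037 1.    ] lower end [0.5552 0.271  0.1333] opening 0.16953398488476196 q [-0.3754  1.0287 -0.059   0.9615 -0.2418  1.7899  1.1369]
shift to well, tool axes mm [-42.1824   1.2909  47.2618]  vertical 10mm: [-6.4442  0.0375  7.6466]
[[-0.7641  0.0355 -0.6441]
 [ 0.0296  0.9994  0.02  ]
 [ 0.6444 -0.0038 -0.7647]]
```

View pics/c5.png

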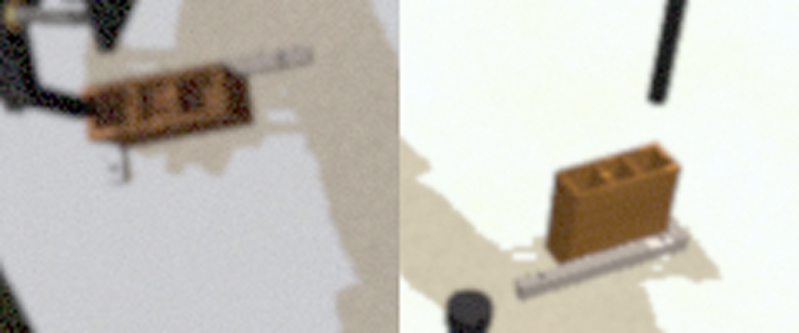

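Marker a's lower end shows at scene pixel (417,130), above the well at (656,155) in the crop. In the top view it is at about (177.5,232). I'll check this against the predicted projection.

```bash
python3 - <<'E'
from h import *
np.set_printoptions(precision=2,suppress=True)
L=np.array([.5552,.271,.1333])
for n in("scene","top"):
    print(n,proj(r.camera_info(n),np.array([L,L+[0,0,.03],[.557,.272,.08],[.567,.2175,.08]])))
E
```

```text
scene [[417.14 130.71]
 [419.11 120.67]
 [414.47 147.92]
 [395.86 153.43]]
top [[173.83 230.09]
 [168.05 228.43]
 [182.67 231.93]
 [207.9  227.27]]
```

Emit:
{"method": "move_arm", "body": {"targets": [[[0.05,-10,1,12,0,0,0],[0.05,-20,1,23,0,0,0],[0.05,-30,1,34,0,0,0],[0.05,-40,1,45,0,0,0],[0.05,-48,1,55,0,0,0],[0.05,-48,1,55,0,0,0]]]}}

```text
clock: 14.28
tool_pos: [0.5448, 0.2727, 0.1735]
eef_rot: [0.017, 0.939, 0.005, -0.343]
contact_force: [-0.8, -0.7, -0.1]
opening: 0.175
finger_force: 20.0
```

```bash
python3 -c "
from h import *
where([.557,.272],.012);print(tool()[2]['contact_force'])"
```

```text
tcp [0.5448 0.2727 0.1735] marker up [0.0026 0.0023 1.    ] lower end [0.5567 0.272  0.06  ] opening 0.1750478059098719 q [-0.3739  1.1042 -0.0616  1.0039 -0.2317  1.6759  1.1679]
shift to well, tool axes mm [-31.1969   0.0932  36.538 ]  vertical 10mm: [-6.4458  0.0234  7.6453]
[-0.7707 -0.6517 -0.1414]
```

Emit:
{"method": "move_arm", "body": {"targets": [[[0.05,-10,0,12,0,0,0],[0.05,-20,0,23,0,0,0],[0.05,-28,0,33,0,0,0],[0.05,-31,0,36,0,0,0],[0.05,-31,0,36,0,0,0]]]}}

```text
clock: 14.9
tool_pos: [0.5459, 0.2729, 0.127]
eef_rot: [0.017, 0.939, 0.005, -0.342]
contact_force: [0.7, -0.2, -0.3]
opening: 0.175
finger_force: 20.0
```

Emit:
{"method": "move_arm", "body": {"targets": [[[0.25,0,0,0,0,0,0],[0.35,0,0,0,0,0,0],[0.35,0,0,0,0,0,0],[0.35,0,0,-10,0,0,0],[0.35,0,0,-40,0,0,0],[0.35,0,0,-80,0,0,0],[0.35,0,0,-120,0,0,0],[0.35,0,0,-120,0,0,0]]]}}

```text
clock: 15.9
tool_pos: [0.6258, 0.2702, 0.2211]
eef_rot: [0.017, 0.941, 0.007, -0.338]
contact_force: [-0.4, -0.9, 0.4]
opening: 0.343
finger_force: 0.0
```

```bash
python3 - <<'E'
from h import *
import cv2
where([.557,.272],.012)
t=r.snapshot("top")[190:290,150:270,::-1];s=r.snapshot("scene")[80:180,340:460,::-1]
g=np.hstack([t,s]); g=(255*np.clip(g/170.,0,1)**.65).astype(np.uint8)
cv2.imwrite("pics/c6.png",cv2.resize(g,None,fx=3.33,fy=3.33,interpolation=cv2.INTER_CUBIC))
E
```

```text
tcp [0.6258 0.2702 0.2211] marker up [-0.0075 -0.0009  1.    ] lower end [0.6389 0.2699 0.1078] opening 0.3430619323930662 q [-0.3492  1.2383 -0.0454  0.4994 -0.2437  2.0362  1.1187]
shift to well, tool axes mm [  2.1476  -0.963  125.9836]  vertical 10mm: [-6.3699 -0.0122  7.7087]
```

View pics/c6.png

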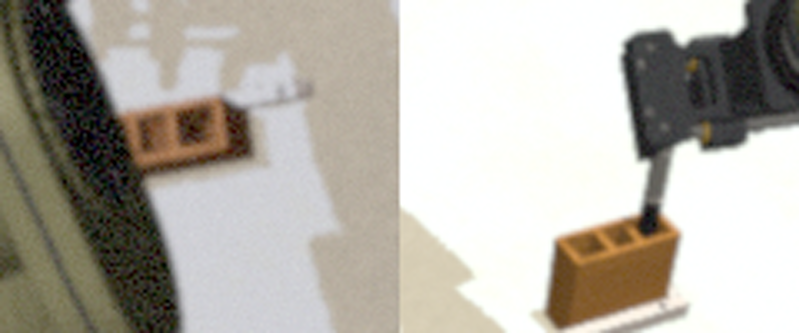

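Marker a is standing in the +y well: the scene crop shows it entering the well at (650,230), and the stand has not moved. Next is marker b.

Emit:
{"method": "move_arm", "body": {"targets": [[[0.45,20,0,-24,0,0,0],[0.45,40,0,-50,0,0,0],[0.45,55,0,-55,0,-10,0],[0.45,65,0,-40,0,-20,0],[0.45,76,0,-30,0,-30,0],[0.45,76,0,-30,0,-40,0],[0.45,76,0,-30,0,-40,0]]]}}

```text
clock: 16.88
tool_pos: [0.5778, 0.2714, 0.2906]
eef_rot: [0.015, 1.0, -0.002, -0.003]
contact_force: [-0.2, -0.5, 1.1]
opening: 0.455
finger_force: 0.0
```

```bash
python3 -c "
from h import *
where([.567,.2175],.07);p,R,s=tool();print(R,'to view pose',R.T@(np.array([.557,-.183,.28])-p))"
```

```text
tcp [0.5778 0.2714 0.2906] marker up [-0.6375  0.0223  0.7701] lower end [0.6595 0.2686 0.211 ] opening 0.4554718480621209 q [-0.4662  0.6554 -0.0847  1.452   0.06    1.0443  0.977 ]
shift to well, tool axes mm [ 90.0297 -53.2524 141.8137]  vertical 10mm: [-0.0628  0.0435  9.9997]
[[-0.9995  0.0298 -0.0064]
 [ 0.0298  0.9995 -0.0042]
 [ 0.0063 -0.0044 -1.    ]] to view pose [ 0.0071 -0.4548  0.0126]
```

Emit:
{"method": "move_arm", "body": {"targets": [[[0.45,5,-45,0,0,0,10],[0.45,7,-90,0,0,0,20],[0.45,7,-135,0,0,0,30],[0.45,7,-180,0,0,0,40],[0.45,7,-225,0,0,0,50],[0.45,7,-270,0,0,0,60],[0.45,7,-315,0,0,0,70],[0.45,7,-360,0,0,0,80],[0.45,7,-405,0,0,0,90],[0.45,7,-455,0,0,0,100]]]}}

```text
clock: 18.12
tool_pos: [0.5621, -0.184, 0.2909]
eef_rot: [0.779, 0.628, -0.001, -0.001]
contact_force: [1.2, -0.1, -1.1]
opening: 0.45
finger_force: 0.0
```

Emit:
{"method": "move_arm", "body": {"targets": [[[0.45,0,0,0,0,0,10],[0.45,0,0,0,0,0,20],[0.45,0,0,0,0,0,30],[0.45,0,0,0,0,0,40],[0.45,0,0,0,0,0,50],[0.45,0,0,0,0,0,60],[0.45,0,0,0,0,0,60]]]}}

```text
clock: 19.0
tool_pos: [0.562, -0.1828, 0.2908]
eef_rot: [0.987, 0.158, -0.001, 0.001]
contact_force: [-0.1, 1.1, 0.9]
opening: 0.448
finger_force: 0.0
```

```bash
python3 -c "
from h import *
np.set_printoptions(precision=4,suppress=True)
p,R,s=tool();print(p,R,s['q'],'to grasp b',R.T@(np.array([.618,-.2025,.1014])-p))
import cv2
c=r.camera_info('wrist');im=r.snapshot('wrist').astype(int);cv2.imwrite('pics/w5.png',im[:,:,::-1].astype(np.uint8))
d=np.array([np.sin(.698)*np.cos(.3176),np.sin(.698)*np.sin(.3176),np.cos(.698)]);L=np.array([.5398,-.2282,.0218])
for k in(.05,.08,.12,.135):
  u,v=proj(c,[L+k*d])[0];row=im[int(round(v)),:].sum(1);print(k,u.round(1),v.round(1),row[int(u)-16:int(u)+17])
"
```

```text
[ 0.562  -0.1828  0.2908] [[ 0.9502  0.3116 -0.0023]
 [ 0.3116 -0.9502 -0.0016]
 [-0.0026  0.0008 -1.    ]] [-0.147   0.6765  0.7059  1.6315 -0.4935  1.0212 -0.5397] to grasp b [0.0475 0.036  0.1893]
0.05 355.2 172.5 [362 360 332 286 322 350 353 350 319 200  74  34  44  36  42  46  44  47
  47  46  38  51 120 235 326 350 341 302 275 287 345 389 404]
0.08 357.7 158.7 [354 341 296 293 335 350 352 330 247 130  42  31  37  47  41  41  44  46
  48  45  45  40  67 142 250 326 350 353 353 356 359 385 449]
0.12 361.5 136.8 [505 507 507 507 507 506 493 433 286 182 178 191 202 210 206 202 216 223
 225 221 216 202 194 274 407 453 452 488 504 507 507 506 506]
0.135 363.2 127.2 [507 507 507 506 504 504 474 338 195 167 179 190 202 212 229 260 271 274
 272 266 243 214 193 240 373 474 503 507 505 505 506 505 507]
```

Emit:
{"method": "move_arm", "body": {"targets": [[[0.45,30,22,40,0,0,0],[0.45,47,36,90,0,0,0],[0.45,47,36,140,0,0,0],[0.45,47,36,175,0,0,0],[0.45,47,36,188,0,0,0],[0.45,47,36,188,0,0,0],[0.05,47,36,188,0,0,0],[0.05,47,36,188,0,0,0],[0.05,47,36,188,0,0,0],[0.05,47,36,188,0,0,0]]], "newtons": 20}}

```text
clock: 20.3
tool_pos: [0.618, -0.2028, 0.1047]
eef_rot: [0.988, 0.157, 0.001, 0.001]
contact_force: [-0.7, 1.1, 5.7]
opening: 0.176
finger_force: 20.0
```

Emit:
{"method": "move_arm", "body": {"targets": [[[0.05,0,0,-30,0,0,0],[0.05,0,0,-80,0,0,0],[0.05,0,0,-135,0,0,0],[0.05,0,0,-190,0,0,0],[0.05,0,0,-200,0,0,0],[0.05,0,0,-200,0,0,0]]]}}

```text
clock: 21.05
tool_pos: [0.6171, -0.2022, 0.3036]
eef_rot: [0.988, 0.157, -0.0, 0.0]
contact_force: [-0.5, -0.0, -1.7]
opening: 0.172
finger_force: 20.0
```

```bash
python3 -c "
from h import *
where([.567,.2175],.10);p,R,s=tool();print(R,'to prewell',R.T@(np.array([.58,.20,.317])-p))"
```

```text
tcp [ 0.6171 -0.2022  0.3036] marker up [0.6111 0.1995 0.766 ] lower end [ 0.5389 -0.2277  0.2245] opening 0.1719231016723378 q [-0.0953  0.7489  0.7007  1.4282 -0.5017  1.1466 -0.5763]
shift to well, tool axes mm [ 164.4438 -414.7632  124.1411]  vertical 10mm: [ 0.0016 -0.0089 10.    ]
[[ 0.9509  0.3094  0.0001]
 [ 0.3094 -0.9509 -0.0009]
 [-0.0002  0.0009 -1.    ]] to prewell [ 0.0891 -0.3939 -0.0138]
```

Emit:
{"method": "move_arm", "body": {"targets": [[[0.05,10,-40,-10,0,0,-10],[0.05,20,-80,-14,0,0,-20],[0.05,30,-120,-14,0,0,-30],[0.05,40,-160,-14,0,0,-40],[0.05,50,-200,-14,0,0,-50],[0.05,60,-240,-14,0,0,-60],[0.05,70,-280,-14,0,0,-70],[0.05,80,-320,-14,0,0,-80],[0.05,85,-360,-14,0,0,-90],[0.05,89,-394,-14,0,0,-100]]]}}

```text
clock: 22.3
tool_pos: [0.5781, 0.2018, 0.3144]
eef_rot: [0.512, 0.859, -0.002, -0.002]
contact_force: [0.6, -0.1, -1.9]
opening: 0.173
finger_force: 20.0
```

Emit:
{"method": "move_arm", "body": {"targets": [[[0.05,0,0,0,0,0,-10],[0.05,0,0,0,0,0,-20],[0.05,0,0,0,0,0,-30],[0.05,0,0,0,0,0,-40],[0.05,0,0,0,0,0,-50],[0.05,0,0,0,0,0,-60],[0.05,0,0,0,0,0,-60]]]}}

```text
clock: 23.18
tool_pos: [0.5788, 0.1997, 0.3149]
eef_rot: [0.018, 1.0, -0.001, -0.002]
contact_force: [-0.1, -0.4, -0.0]
opening: 0.172
finger_force: 20.0
```

```bash
python3 -c "
from h import *
where([.567,.2175],.10);p,R,s=tool();print(R,'to TCP target',R.T@(np.array([.555,.2175,.247])-p))"
```

```text
tcp [0.5788 0.1997 0.3149] marker up [-0.6387  0.0245  0.769 ] lower end [0.6607 0.1966 0.2355] opening 0.1724323730663579 q [-0.3802  0.5917 -0.0484  1.5049  0.0309  1.0507  1.099 ]
shift to well, tool axes mm [ 93.7651  17.8012 135.8746]  vertical 10mm: [-0.0452  0.0202  9.9999]
[[-0.9993  0.0359 -0.0046]
 [ 0.0359  0.9994 -0.0019]
 [ 0.0045 -0.002  -1.    ]] to TCP target [0.0242 0.0171 0.068 ]
```

Emit:
{"method": "move_arm", "body": {"targets": [[[0.05,0,0,0,0,10,0],[0.05,5,5,0,0,20,0],[0.05,15,10,10,0,30,0],[0.05,24,17,30,0,40,0],[0.05,24,17,45,0,40,0],[0.05,24,17,60,0,40,0],[0.05,24,17,60,0,40,0]]]}}

```text
clock: 24.05
tool_pos: [0.5562, 0.2176, 0.2581]
eef_rot: [0.017, 0.94, 0.005, -0.341]
contact_force: [0.5, 0.4, 0.0]
opening: 0.179
finger_force: 20.0
```

```bash
python3 - <<'E'
from h import *
import cv2
where([.567,.2175],.06)
p,R,_=tool(); G=p-.019*R[:,2]; m=R@np.array([np.sin(.698),0,-np.cos(.698)])
c=r.camera_info("scene");im=r.snapshot("scene").astype(int).sum(2)
# black marker body centre line in the scene: image row -> measured columns, against prediction
for k in(.06,.045,.03,.015):
    u,v=proj(c,[G-(.131-k)*m])[0]; print(k,u.round(1),v.round(1),im[int(round(v)),int(round(u))-8:int(round(u))+9])
u,v=proj(c,[G-.131*m])[0]; print("end",u,v,im[int(v)-8:int(v)+12,int(round(u))])
E
```

```text
tcp [0.5562 0.2176 0.2581] marker up [-0.0018  0.0017  1.    ] lower end [0.5686 0.217  0.1447] opening 0.1791739809372925 q [-0.2856  1.0091 -0.1145  0.9723 -0.1677  1.808   1.1714]
shift to well, tool axes mm [-53.0181   0.5761  66.0119]  vertical 10mm: [-6.4129  0.0166  7.6729]
0.06 402.4 113.3 [493 494 490 459 340 158  34  27  13  38 149 320 459 493 497 494 495]
0.045 401.5 118.7 [493 493 462 346 167  36  19  22  37 153 316 458 490 495 492 490 496]
0.03 400.7 124.0 [489 487 466 375 191  43  15  24  26 110 284 450 491 495 488 487 488]
0.015 399.8 129.2 [494 489 485 436 249  73  19  11  25  96 268 438 483 487 491 490 486]
end 399.0264068063338 134.20505200754226 [ 18  15   9  11  18  28  20  65 254 441 490 491 491 487 489 491 492 494
 492 487]
```

Emit:
{"method": "move_arm", "body": {"targets": [[[0.05,-10,0,12,0,0,0],[0.05,-20,0,24,0,0,0],[0.05,-30,0,37,0,0,0],[0.05,-40,0,50,0,0,0],[0.05,-48,0,60,0,0,0],[0.05,-53,0,66,0,0,0],[0.05,-53,0,66,0,0,0]]]}}

```text
clock: 24.98
tool_pos: [0.5547, 0.2175, 0.1719]
eef_rot: [0.017, 0.939, 0.005, -0.342]
contact_force: [-0.6, -0.4, 0.7]
opening: 0.174
finger_force: 20.0
```

```bash
python3 -c "
from h import *
where([.567,.2175],.013)"
```

```text
tcp [0.5547 0.2175 0.1719] marker up [0.0009 0.0016 1.    ] lower end [0.5668 0.2169 0.0584] opening 0.17350665073144 q [-0.2832  1.0929 -0.1163  1.0387 -0.1536  1.6638  1.2011]
shift to well, tool axes mm [-29.3389   0.709   34.6958]  vertical 10mm: [-6.4332  0.016   7.656 ]
```

Emit:
{"method": "move_arm", "body": {"targets": [[[0.05,-10,0,12,0,0,0],[0.05,-20,0,23,0,0,0],[0.05,-26,0,31,0,0,0],[0.05,-29,0,35,0,0,0],[0.05,-29,0,35,0,0,0]]]}}

```text
clock: 25.6
tool_pos: [0.5546, 0.2175, 0.1266]
eef_rot: [0.017, 0.94, 0.005, -0.342]
contact_force: [0.7, 0.0, -0.2]
opening: 0.175
finger_force: 20.0
```

Emit:
{"method": "move_arm", "body": {"targets": [[[0.25,0,0,0,0,0,0],[0.33,0,0,0,0,0,0],[0.33,0,0,0,0,0,0],[0.33,0,0,-10,0,0,0],[0.33,0,0,-40,0,0,0],[0.33,0,0,-80,0,0,0],[0.33,0,0,-110,0,0,0],[0.33,35,0,-155,0,0,0],[0.33,70,0,-200,0,0,0],[0.33,70,0,-200,0,0,0]]]}}

```text
clock: 26.85
tool_pos: [0.6135, 0.2125, 0.3216]
eef_rot: [0.018, 0.944, 0.011, -0.329]
contact_force: [0.3, 0.1, -1.0]
opening: 0.329
finger_force: 0.0
```

Emit:
{"method": "move_arm", "body": {"targets": [[[0.33,0,-50,0,0,0,0],[0.33,0,-100,0,0,-10,0],[0.33,0,-150,0,0,-20,0],[0.33,0,-200,0,0,-30,0],[0.33,0,-250,0,0,-38,0],[0.33,0,-280,0,0,-38,0],[0.33,0,-280,0,0,-38,0]]]}}

```text
clock: 27.72
tool_pos: [0.6001, -0.0713, 0.3145]
eef_rot: [0.023, 1.0, 0.002, -0.01]
contact_force: [0.5, -0.2, 0.4]
opening: 0.33
finger_force: 0.0
```

```bash
python3 - <<'E'
from h import *
import cv2
np.set_printoptions(precision=4,suppress=True,linewidth=200)
print(tool()[0])
c=r.camera_info("top");t=r.snapshot("top");cv2.imwrite("pics/t9.png",t[:,:,::-1])
cs=r.camera_info("scene");s=r.snapshot("scene");cv2.imwrite("pics/s9.png",s[:,:,::-1])
for W in((.557,.272),(.567,.2175)):
    for k in(.15,.13,.115,.095):
        u,v=proj(cs,[[*W,.008+k]])[0]; print(k,u.round(1),v.round(1),s.astype(int).sum(2)[int(round(v)),int(round(u))-8:int(round(u))+9])
    u,v=proj(cs,[[*W,.158]])[0]; print("top col",v.round(1),s.astype(int).sum(2)[int(v)-9:int(v)+20,int(round(u))])
    u,v=proj(c,[[*W,.158]])[0]; print("topcam",u.round(1),v.round(1)); print(t.astype(int).sum(2)[int(v)-6:int(v)+7,int(u)-8:int(u)+9:1])
# stand in the scene: fit home block silhouette to wood mask
m=(s[:,:,0].astype(int)-s[:,:,2]>40)&(s[:,:,0]>50); m[:110]=0;m[190:]=0;m[:,:330]=0;m[:,450:]=0
y,x=np.nonzero(m);print("mask bbox",x.min(),x.max(),y.min(),y.max())
a=np.radians(10.8);C=np.array([.5728,.292])+rz(a)@[-.018,-.046]
P=[[*(C+rz(a)@[i*.018,j*.046]),z] for i in(-1,1) for j in(-1,1) for z in(0,.08)]
q=proj(cs,P);print("expected bbox",q.min(0),q.max(0))
E
```

```text
[ 0.6001 -0.0713  0.3145]
0.15 419.4 122.8 [467 477 471 467 410 262 205 230 240 245 261 335 445 475 474 474 474]
0.13 418.1 129.5 [471 473 470 445 337 182 103 107 104 131 235 388 460 476 477 477 476]
0.115 417.1 134.4 [473 473 473 456 374 205 104 109 110 121 213 361 455 475 478 475 474]
0.095 415.9 140.8 [477 476 477 436 296 122  48  80  74 104 245 417 472 479 479 478 477]
top col 122.8 [478 476 476 472 474 473 456 384 300 271 240 160 124 135 121 115 119 131 143 151 175 213 234 266 288 314 358 379 417]
topcam 168.7 227.8
[[442 444 440 443 430 435 438 439 431 433 434 444 444 437 441 437 438]
 [438 442 440 435 444 446 436 441 437 443 434 438 434 434 432 431 437]
 [433 437 433 436 442 441 438 432 429 433 430 432 431 432 431 435 427]
 [436 441 438 438 434 442 444 439 424 423 404 401 403 403 410 410 410]
 [442 439 432 432 435 433 435 411 384 367 356 337 324 334 330 338 340]
 [435 440 446 439 436 424 408 376 342 333 310 285 240 219 227 223 240]
 [441 435 433 439 433 417 384 340 315 304 304 273 243 173 140 121 134]
 [436 437 445 444 427 408 354 318 305 303 303 290 248 175 104  60  73]
 [437
[... 1155 characters left out ...]
30 434 435 427 418 399 384 364 358 351 353 366 346]
 [416 419 420 421 414 411 392 391 366 357 330 288 261 264 269 276 266]
 [371 373 373 371 363 347 341 342 327 324 304 257 214 159 166 166 180]
 [316 313 301 301 298 290 310 315 303 312 307 279 219 139 111 101 113]
 [259 246 239 221 227 253 292 303 317 310 312 299 245 156  86  69  72]
 [217 219 201 182 185 241 280 306 314 307 313 297 241 153  82  75  79]
 [188 206 182 143 142 211 267 292 310 316 314 285 228 145  67  81  70]
 [172 201 185 142 136 181 252 289 291 295 286 241 185 107  73  52  69]
 [148 199 187 145 107 145 198 236 255 254 232 189 133  79  50  66  68]]
mask bbox 387 423 145 176
expected bbox [382.6666 142.6625] [424.1585 183.2528]
```

```bash
python3 -c "
from plant import r
print(r.finish_job())"
```

```text
the job is handed in; nothing more can be done
None
```

I handed the job in at about 28 s of the 69 s allowed, but got no verdict back: by my measurements the stand is snug against both stops, one marker stands cap up at the bottom of each narrow well, and I never touched the flask, tape dispenser or power bank.

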